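# Snap the retaining clip onto the slip-clutch shaft

## Task

Close up the slip clutch of the conveyor drive with the larger of the two clips from the tray: bearing down with the clip itself brings the spring-loaded cup washer to its stop and opens the shaft groove, then the clip is pushed sideways into the groove until it snaps fully home, and let go. The shaft height differs from unit to unit, so feel your way, and press and push gently enough not to damage clip or clutch. Leave everything else on the bench where it is.

Things in the scene. Friction and masses are not known exactly. Their poses are not given: they have to be found in the camera images.
- drive: Fixed conveyor drive unit: aluminium gearbox 80 x 62 mm, 43 mm high, foot plate 100 x 86, dark motor along its +x side. Origin: on the bench below the axis of its upright steel shaft, 18 mm thick, with toothed pulley (49 mm) and, on top, a dark spring-loaded cup washer. Only these stand above 46 mm; the clip may come from any side.
- washer_nominal (a point): On the shaft axis, 89 mm up: nominal level of the flat top (40 mm wide) of the free washer. Shaft, groove, pulley and washer together stand up to 9 mm higher or lower than nominal (the shaft is clamped at whatever height its belt needs), which no pose shows. Pushed down, the washer yields 5 mm (2.5 N to start, 4.5 N at the end), then stops hard.
- groove_nominal (a point): On the shaft axis, 84 mm up: nominal level of the washer's top when fully down. The groove (12 mm core) then is open from there to 5.5 mm above: a clip flat on the washer is level with it, 1.5 mm play. On the free washer the clip would meet the full 18 mm shaft and be blocked. The shaft ends 16 mm above this point.
- clip: Larger of two loose dark plastic clips in the tray, 16 g: flat fork 4 mm thick, 22 mm wide, with an upright finger tab. Origin: underside, on the axis of its round seat (the shaft axis when home); +x points out of the mouth, z up; tips at x = +7 mm. Once home and let go, the washer's spring lifts it 1.5 mm against the groove's upper side.
- clip_tab (a point): Top centre of the larger clip's finger tab, 36 mm above its underside at clip x = -30 mm. The tab is 8 mm thick (along clip y) and 14 mm long (x) and rises from a foot 16 mm wide, 4 mm thick.
- clip_lips (a point): Between the rounded lips of the two springy jaws, at clip x = +5 mm, underside; mouth 8 mm. Pushed along +x into the groove, they touch the core with the clip's origin 10 mm short of the shaft axis; the push rises to some 4 to 7 N, falls once they pass the core (5 mm short), then the seat stops hard at 0. Contact forces on the clip adding up to over 32 N (15 N of it the jaws' own pinch) damage it.
- tray: Fixed shallow steel parts tray, 220 x 170 mm, rim 14 mm high, walls and floor 3 mm. Origin: centre of its underside.
- clip_small: The smaller clip in the tray, same shape but two thirds of the size (tab 24 mm high, mouth 5 mm); it does not fit this shaft. Origin on the underside, at its seat's axis. Leave alone.
- spacer: Loose brass ring 32 mm wide, 6 mm thick, in the tray. Leave alone. Origin: centre of the underside.
- tin: Round black tin with tip cleaner, 68 mm wide, 18 mm high. Leave alone. Origin: centre of the underside.
- pliers: Pliers with red handles, 145 mm long, lying flat along x. Leave alone. Origin: at the joint, underside.
- flux_bottle: Small amber bottle, 34 mm wide, 75 mm high. Leave alone. Origin: centre of the underside.
- board: Green circuit board 110 x 150 mm. Leave alone. Origin: centre of the underside.
- screwdriver: Screwdriver, 170 mm long, lying. Leave alone. Origin: middle of its underside.
- tweezers: Steel tweezers, 135 mm long, lying. Leave alone. Origin: middle of the underside.
- spare_pulley: Loose toothed pulley 49 mm wide, 19 mm high. Leave alone. Origin: centre of the underside.

How it is judged:
By the outcome, as a careful person would: the job done as asked, in the order asked, and still so for the second after the job is handed in, with the robot touching nothing.
It also fails if it takes over 45 s, if anything falls off the work surface, if the arm or the gripper's body presses on something with over 40 N, if the wrist force passes 120 N, or if a joint passes its speed limit or range.

## Robot

A 7-joint arm with a two-finger parallel gripper is mounted at the origin on the work surface. World frame = base frame: x ahead of the robot, y to its left, z up, the work surface at z = 0. Lengths are in m, angles in rad, forces in N, time in s.
With the tool pointing down it reaches from about 0.4 to 0.85 m from the base axis. Payload 10.4 kg.
Tool frame: the origin (TCP) lies midway between the tips of the shut fingers; the grasp point (between the pads) lies 19 mm behind it (r.tcp_to_grasp is the z of the grasp point in the tool frame, in m); z points along the fingers, x is the direction in which the jaws open and shut, and the axes are right-handed (so a half turn about z gives the same grasp; the last joint's range is limited). The gripper opens to 87 mm and grips with 3 to 60 N. Pads are 19 mm wide; open, the fingers measure 117 mm over their backs; the gripper's body (75 mm by 190 mm) begins 51 mm behind the grasp point.
Start: joints at [-1.241, 0.332, -0.065, 1.46, 0.022, 1.35, -0.088], TCP at [0.216, 0.587, 0.223] pointing down, gripper open.
Joint ranges: [-2.6, 2.6], [-0.5, 2.12], [-1.47, 1.34], [0.16, 2.42], [-1.27, 4.41], [0.06, 2.06], [-2.6, 2.6]. Speed limits (rad/s): [2.22, 2.22, 2.79, 2.79, 3.14, 3.14, 3.14].

## Interface

Orientations are given as a unit quaternion [x, y, z, w].
In Python, from bench import r, camera, close_job gives the robot as it stands. The module is installed in compiled form; this text tells all that it offers.
- The arm moves only by the shell command python3 -m crank 'ROWS' [FORCE]. ROWS is JSON, a list of rows, each an object of numbers: "x", "y", "z": the shift along the tool's x, y, z scaled (see below); "ax", "ay", "az": the turn, a rotation vector about the tool's x, y, z scaled (see below); "claw": the closure, from -1 (fully open) to 1 (shut), so that 0 is half open. A call has exactly 5 rows; each row is the pose to reach, as a shift and turn from the pose commanded when the call began, along the tool's axes at that moment; what a row does not reach only later rows make up. The controller multiplies each number of a shift by 1 m and each number of a turn by 2 rad. A row lasts 1/12 s, in which the tool goes at most 41.7 mm and 7.16 degrees, less where a joint would pass 70% of its speed; a pose out of reach is approached as far as the arm can. A call with a number of a shift or a turn outside -1 to 1 is refused whole. A call with a gripper value outside its range is refused whole. The fingers move at their own pace and stop on an object; FORCE is the grip in N (left out, the last holds). Time passes only in rows, so rows that repeat a pose let the fingers close, or fill a call up. It gives the time, the measured TCP pose, the force and the opening at its end, in the units of the state.
- r.read_state(): the state, without advancing time (a new reading comes with each control period).
- camera(name): name is "scene" or "top"; returns a dict with "color" (480x640x3 uint8, blue, green, red), "fx", "fy", "cx", "cy" (pixels), "eye" and "orientation" of the camera in the world. Camera axes: x right, y down, z forward; pixel columns grow to the right and rows downward; lengths in m; the calibration is good to about 2 mm. A picture is of the moment at which its call begins. There is no depth.
- close_job(): hands the job in, once; it reports no verdict.
The state is a dict: "time": time; "joint_positions": joint angles; "joint_vel": joint speeds; "joint_torque": joint torques, N m; "ee_pos": TCP position; "eef_rot": TCP orientation; "ft_force": force on the tool from outside, world axes, zero at the start; "torque": the same for the moment, N m; "width": finger opening in m.
Only numpy, scipy, OpenCV 4.12 (cv2) and the standard library are available. Lean on these libraries where they do the work, as an engineer would, in place of code of your own. Each camera call takes 0.05 s, during which the arm holds its last target. There are 200 camera calls.

## Working session

There is one attempt and no reset: what is moved stays moved. The work goes in short steps, Python scripts to look and compute and a shell command to move; the robot and the scene stay as the last step left them, time stands still between calls to the robot, and variables do not carry over. Pictures are saved under pics/ and viewed, about 8 in all and at most 12, crops included, and the job is handed in when it is done.

```bash
mkdir -p pics; python3 - <<'E'
from bench import r,camera
import cv2
for n in("scene","top"):
    c=camera(n);cv2.imwrite(f"pics/{n}0.png",c["color"]);print({k:v for k,v in c.items() if k!="color"})
print(r.read_state(),r.tcp_to_grasp)
E
```

```text
{'fx': 519.2690113049242, 'fy': 519.2690113049242, 'cx': 322.2841562237501, 'cy': 243.27799300491162, 'eye': array([1.41292791, 0.13363728, 0.66063276]), 'orientation': array([ 0.58169954,  0.67400807, -0.34639115, -0.29555362])}
{'fx': 558.2500346786529, 'fy': 558.2500346786529, 'cx': 330.02297651964176, 'cy': 241.3841803974615, 'eye': array([ 0.49914531, -0.01667077,  1.21504487]), 'orientation': array([ 0.71609961, -0.69739227,  0.01997056, -0.02113174])}
{'time': 0.1, 'joint_positions': array([-1.24061816,  0.33279022, -0.06469556,  1.46082855,  0.02162878,
        1.34990049, -0.08853055]), 'joint_vel': array([ 0.0015396 , -0.00170339,  0.00080594, -0.00185513,  0.00237861,
       -0.00054944,  0.0002613 ]), 'joint_torque': array([ 1.88000282e-03, -6.24542856e+01,  2.47677852e-02, -3.90712953e+01,
       -6.14209520e-02,  3.66078049e-02,  7.45612988e-05]), 'ee_pos': array([0.21584074, 0.58619257, 0.22185876]), 'eef_rot': array([ 8.20217936e-01,  5.72050836e-01, -4.79231200e-04,  3.85743415e-04]), 'ft_force': array([ 0.43770615, -0.04428937,  0.09562077]), 'torque': array([ 0.04687957, -0.01583653,  0.00755032]), 'width': 0.08669024015804803} -0.0187
```

View pics/top0.png

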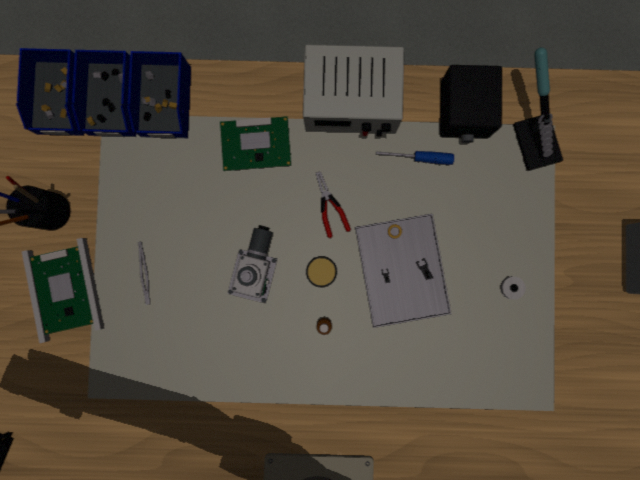

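View pics/scene0.png

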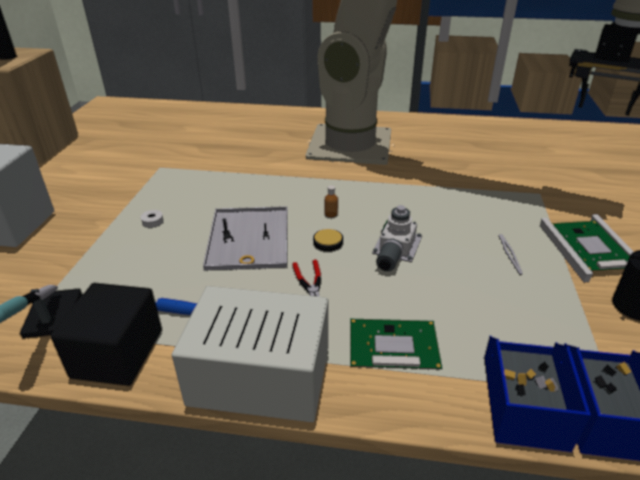

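```bash
python3 - <<'E'
import cv2,numpy as np
t=cv2.imread("pics/top0.png");s=cv2.imread("pics/scene0.png")
f=lambda im,u,v,w,h,k:cv2.resize(im[v:v+h,u:u+w],None,fx=k,fy=k,interpolation=cv2.INTER_CUBIC)
a=np.hstack([f(t,375,250,80,60,5),f(t,225,225,80,60,5)])
b=np.hstack([f(s,210,205,80,60,5),f(s,365,195,80,60,5)])
cv2.imwrite("pics/c1.png",np.vstack([a,b]))
E
cat > h.py <<'E'
import numpy as np
from scipy.spatial.transform import Rotation as R
C={"scene":(519.269,519.269,322.284,243.278,[1.41292791,0.13363728,0.66063276],[0.58169954,0.67400807,-0.34639115,-0.29555362]),
"top":(558.25,558.25,330.023,241.384,[0.49914531,-0.01667077,1.21504487],[0.71609961,-0.69739227,0.01997056,-0.02113174])}
def at(n,u,v,z):
    fx,fy,cx,cy,e,q=C[n];d=R.from_quat(q).apply([(u-cx)/fx,(v-cy)/fy,1]);e=np.array(e)
    return e+d*(z-e[2])/d[2]
def px(n,p):
    fx,fy,cx,cy,e,q=C[n];d=R.from_quat(q).inv().apply(np.array(p)-e)
    return np.array([cx+fx*d[0]/d[2],cy+fy*d[1]/d[2]])
E
```

```text
(no output)
```

View pics/c1.png

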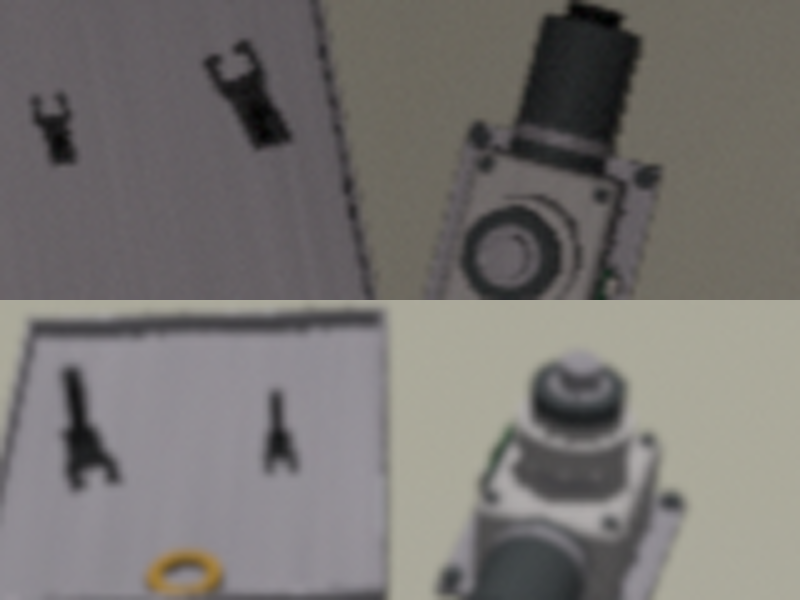

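```bash
python3 - <<'E'
from h import *
from scipy.optimize import least_squares
tip=at("top",420.6,260.2,.007);rear=at("top",428.8,278,.007)
d=tip-rear;print("tip",tip,"rear",rear,np.linalg.norm(d),"yaw",np.degrees(np.arctan2(d[1],d[0])))
# scene: tips mid crop (95,182), rear/tab top (70,70)
tip2=at("scene",210+95/5-.4,205+182/5-.4,.007);print("tip2",tip2)
print("tabtop scene",at("scene",210+72/5-.4,205+70/5-.4,.039))
print("tabtop top",at("top",375+270/5-.4,250+132/5-.4,.039))
def tri(a,b):
    s=least_squares(lambda p:np.r_[px("top",p)-a,px("scene",p)-b],[.45,.15,.1]);print(s.x,s.fun)
tri((246.2,276.3),(400.6,206.6))
tri((247.0,275.0),(400.6,211.5))
for z in(.08,.089,.098):print(at("top",247.,275.2,z))
print([at("scene",400.6,206.6,z) for z in(.091,.1,.109)])
E
```

```text
tip [ 0.53384736 -0.21069279  0.007     ] rear [ 0.49589864 -0.22904414  0.007     ] 0.04215301942882634 yaw 25.807615810185208
tip2 [ 0.53853945 -0.2060071   0.007     ]
tabtop scene [ 0.50104773 -0.22416333  0.039     ]
tabtop top [ 0.50016891 -0.22293029  0.039     ]
[0.48974868 0.15349274 0.09583757] [-0.81362079  0.02961885 -0.83383026  0.06855848]
[0.4922953  0.15397184 0.08552953] [-1.02929911  0.03823808 -1.0490432   0.08570089]
[0.49198957 0.15270689 0.08      ]
[0.49204631 0.15136386 0.089     ]
[0.49210305 0.15002083 0.098     ]
[array([0.48132655, 0.15536548, 0.091     ]), array([0.49604552, 0.15502218, 0.1       ]), array([0.5107645 , 0.15467888, 0.109     ])]
```

```bash
cat >> h.py <<'E'
def shift(p0,q0,p1,yaw):
    "row numbers from pose p0,q0 to p1 with the tool down, tool x at yaw deg"
    A=R.from_quat(q0);a=np.radians(yaw);B=R.from_matrix(np.array([[np.cos(a),np.sin(a),0],[np.sin(a),-np.cos(a),0],[0,0,-1]]))
    print("xyz",np.round(A.inv().apply(np.array(p1)-p0),4),"axyz",np.round((A.inv()*B).as_rotvec()/2,4));return np.array(p1),B.as_quat()
E
python3 - <<'E'
from h import *
from bench import r
s=r.read_state();p,q=s["ee_pos"],s["eef_rot"]
for w in[(.37,.47,.2219,36),(.5,.32,.2219,2),(.56,.13,.2219,-32),(.54,-.07,.2,-65),(.5005,-.2235,.1,-65)]:p,q=shift(p,q,w[:3],w[3])
E
```

```text
xyz [-0.0558  0.1848  0.    ] axyz [2.000e-04 6.000e-04 2.948e-01]
xyz [0.017  0.1978 0.    ] axyz [0.     0.     0.2967]
xyz [0.0533 0.192  0.    ] axyz [0.     0.     0.2967]
xyz [0.089  0.1802 0.0219] axyz [0.    0.    0.288]
xyz [0.1224 0.1007 0.1   ] axyz [0. 0. 0.]
```

```bash
python3 -m crank '[{"x":-0.011,"y":0.037,"az":0.059,"claw":0.5},{"x":-0.022,"y":0.074,"az":0.118,"claw":0.5},{"x":-0.034,"y":0.111,"az":0.177,"claw":0.5},{"x":-0.045,"y":0.148,"az":0.236,"claw":0.5},{"x":-0.056,"y":0.185,"az":0.295,"claw":0.5}]' 30
python3 -m crank '[{"x":0.003,"y":0.04,"az":0.059,"claw":0.5},{"x":0.007,"y":0.079,"az":0.119,"claw":0.5},{"x":0.01,"y":0.119,"az":0.178,"claw":0.5},{"x":0.014,"y":0.158,"az":0.237,"claw":0.5},{"x":0.017,"y":0.198,"az":0.297,"claw":0.5}]'
python3 -m crank '[{"x":0.011,"y":0.038,"az":0.059,"claw":0.5},{"x":0.021,"y":0.077,"az":0.119,"claw":0.5},{"x":0.032,"y":0.115,"az":0.178,"claw":0.5},{"x":0.043,"y":0.154,"az":0.237,"claw":0.5},{"x":0.053,"y":0.192,"az":0.297,"claw":0.5}]'
python3 -m crank '[{"x":0.018,"y":0.036,"z":0.004,"az":0.058,"claw":0.5},{"x":0.036,"y":0.072,"z":0.009,"az":0.115,"claw":0.5},{"x":0.053,"y":0.108,"z":0.013,"az":0.173,"claw":0.5},{"x":0.071,"y":0.144,"z":0.018,"az":0.23,"claw":0.5},{"x":0.089,"y":0.18,"z":0.022,"az":0.288,"claw":0.5}]'
python3 - <<'E'
from h import *
from bench import r
s=r.read_state();p,q=s["ee_pos"],s["eef_rot"];print(s["time"],p,q,s["width"],s["joint_positions"])
shift(p,q,(.5005,-.2235,.075),-65)
E
```

```text
0.1 [0.21584074 0.58619257 0.22185876] [ 8.20217936e-01  5.72050836e-01 -4.79231200e-04  3.85743415e-04] 0.08669024015804803 [-1.24061816  0.33279022 -0.06469556  1.46082855  0.02162878  1.34990049
 -0.08853055]
xyz [-0.6613  0.5469  0.1477] axyz [7.0000e-04 3.0000e-04 1.1762e+00]schema error: expected keys x, y, z, ax, ay, az, claw
schema error: expected keys x, y, z, ax, ay, az, claw
schema error: expected keys x, y, z, ax, ay, az, claw
schema error: expected keys x, y, z, ax, ay, az, claw
```

```bash
python3 -m crank '[{"x":-0.011,"y":0.037,"z":0,"ax":0,"ay":0,"az":0.059,"claw":0.5},{"x":-0.022,"y":0.074,"z":0,"ax":0,"ay":0,"az":0.118,"claw":0.5},{"x":-0.034,"y":0.111,"z":0,"ax":0,"ay":0,"az":0.177,"claw":0.5},{"x":-0.045,"y":0.148,"z":0,"ax":0,"ay":0,"az":0.236,"claw":0.5},{"x":-0.056,"y":0.185,"z":0,"ax":0,"ay":0,"az":0.295,"claw":0.5}]' 30 && python3 -m crank '[{"x":0.003,"y":0.04,"z":0,"ax":0,"ay":0,"az":0.059,"claw":0.5},{"x":0.007,"y":0.079,"z":0,"ax":0,"ay":0,"az":0.119,"claw":0.5},{"x":0.01,"y":0.119,"z":0,"ax":0,"ay":0,"az":0.178,"claw":0.5},{"x":0.014,"y":0.158,"z":0,"ax":0,"ay":0,"az":0.237,"claw":0.5},{"x":0.017,"y":0.198,"z":0,"ax":0,"ay":0,"az":0.297,"claw":0.5}]'
python3 - <<'E'
from h import *
from bench import r
s=r.read_state();p,q=s["ee_pos"],s["eef_rot"];print(s["time"],p,q,s["width"],s["joint_positions"])
E
```

```text
time: 0.52
ee_pos: [0.3713, 0.4685, 0.2223]
eef_rot: [0.952, 0.306, -0.0, 0.0]
ft_force: [0.8, 0.9, 0.3]
width: 0.0615
time: 0.93
ee_pos: [0.5011, 0.3182, 0.2223]
eef_rot: [1.0, 0.014, -0.0, 0.0]
ft_force: [0.2, 0.8, 1.0]
width: 0.0283
0.9333 [0.50105258 0.31824135 0.22233131] [ 9.99898486e-01  1.42473666e-02 -1.75489813e-04  2.00603127e-05] 0.028291552913887057 [-0.88283652  0.26286033  0.29070551  1.56434312 -0.07700964  1.32596098
 -0.55436892]
```

```bash
python3 -m crank '[{"x":0.011,"y":0.038,"z":0,"ax":0,"ay":0,"az":0.059,"claw":0.5},{"x":0.021,"y":0.077,"z":0,"ax":0,"ay":0,"az":0.119,"claw":0.5},{"x":0.032,"y":0.115,"z":0,"ax":0,"ay":0,"az":0.178,"claw":0.5},{"x":0.043,"y":0.154,"z":0,"ax":0,"ay":0,"az":0.237,"claw":0.5},{"x":0.053,"y":0.192,"z":0,"ax":0,"ay":0,"az":0.297,"claw":0.5}]' && python3 -m crank '[{"x":0.018,"y":0.036,"z":0.004,"ax":0,"ay":0,"az":0.058,"claw":0.5},{"x":0.036,"y":0.072,"z":0.009,"ax":0,"ay":0,"az":0.115,"claw":0.5},{"x":0.053,"y":0.108,"z":0.013,"ax":0,"ay":0,"az":0.173,"claw":0.5},{"x":0.071,"y":0.144,"z":0.018,"ax":0,"ay":0,"az":0.23,"claw":0.5},{"x":0.089,"y":0.18,"z":0.022,"ax":0,"ay":0,"az":0.288,"claw":0.5}]'
python3 - <<'E'
from h import *
from bench import r
s=r.read_state();p,q=s["ee_pos"],s["eef_rot"];print(s["time"],p,q,s["width"],s["joint_positions"])
shift(p,q,(.5005,-.2235,.075),-65)
E
```

```text
time: 1.35
ee_pos: [0.5599, 0.1276, 0.2224]
eef_rot: [0.96, -0.279, -0.0, 0.0]
ft_force: [-0.5, -0.8, 0.1]
width: 0.0221
time: 1.77
ee_pos: [0.5388, -0.0718, 0.2001]
eef_rot: [0.842, -0.54, -0.0, -0.0]
ft_force: [0.6, 0.3, 0.0]
width: 0.0219
1.7667 [ 0.53875151 -0.07177053  0.20009882] [ 8.41517351e-01 -5.40230022e-01 -2.42932066e-04 -1.09615462e-04] 0.021895180992101335 [-0.53448389  0.1808912   0.6589835   1.74046403 -0.1163986   1.25985373
 -0.98907137]
xyz [0.1221 0.0979 0.125 ] axyz [ 0.      0.0003 -0.0035]
```

```bash
python3 -m crank '[{"x":0.024,"y":0.02,"z":0.022,"ax":0,"ay":0,"az":-0.001,"claw":0.5},{"x":0.049,"y":0.039,"z":0.044,"ax":0,"ay":0,"az":-0.002,"claw":0.5},{"x":0.073,"y":0.059,"z":0.066,"ax":0,"ay":0,"az":-0.003,"claw":0.5},{"x":0.098,"y":0.078,"z":0.088,"ax":0,"ay":0,"az":-0.0035,"claw":0.5},{"x":0.122,"y":0.098,"z":0.11,"ax":0,"ay":0,"az":-0.0035,"claw":0.5}]'
python3 - <<'E'
from h import *
from bench import r,camera
import cv2
s=r.read_state();p,q=s["ee_pos"],s["eef_rot"];print(s["time"],p,q)
f=lambda im,u,v,w,h,k:cv2.resize(im[v:v+h,u:u+w],None,fx=k,fy=k,interpolation=cv2.INTER_CUBIC)
c=camera("scene")["color"];t=camera("top")["color"]
cv2.imwrite("pics/c2.png",np.hstack([f(c,200,160,50,75,8),f(t,395,230,50,75,8)]))
print(px("scene",p),px("scene",(p[0],p[1],.039)))
E
```

```text
time: 2.18
ee_pos: [0.5014, -0.2232, 0.0894]
eef_rot: [0.845, -0.535, 0.0, -0.0]
ft_force: [0.7, 0.1, 0.2]
width: 0.0214
2.1833 [ 0.5014456  -0.22319004  0.08944134] [ 8.44948871e-01 -5.34847072e-01  2.16823094e-05 -1.19317754e-04]
[221.65877148 198.92476512] [224.37424571 218.7326306 ]
```

View pics/c2.png

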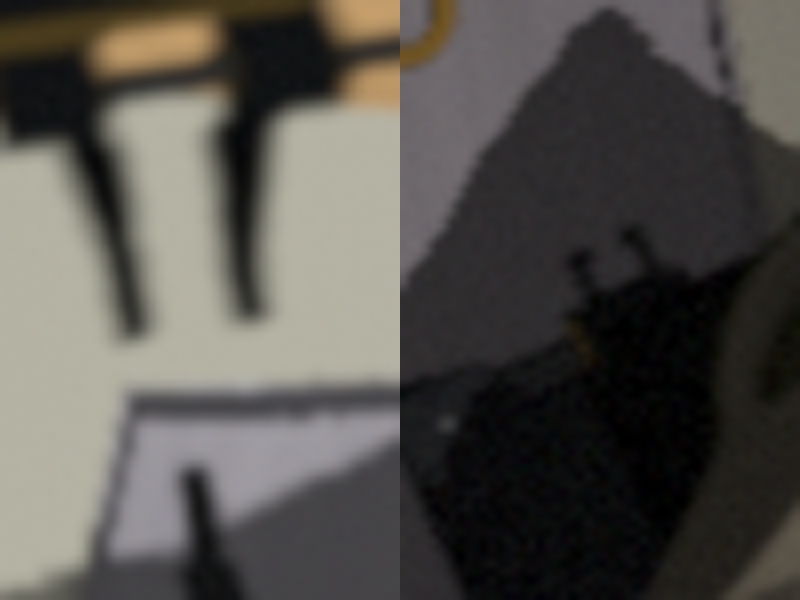

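```bash
python3 - <<'E'
from h import *
from bench import r
s=r.read_state();shift(s["ee_pos"],s["eef_rot"],(.4995,-.2255,.0125),-65)
E
```

```text
xyz [-0.0003 -0.0028  0.0748] axyz [ 0.0029  0.0006 -0.001 ]
```

```bash
python3 -m crank '[{"x":0,"y":-0.001,"z":0.01,"ax":0,"ay":0,"az":0,"claw":0.5},{"x":0.0,"y":-0.002,"z":0.03,"ax":0,"ay":0,"az":0,"claw":0.5},{"x":0,"y":-0.003,"z":0.04,"ax":0,"ay":0,"az":0,"claw":0.5},{"x":0,"y":-0.003,"z":0.045,"ax":0,"ay":0,"az":0,"claw":0.5},{"x":0,"y":-0.003,"z":0.045,"ax":0,"ay":0,"az":0,"claw":0.5}]'
python3 - <<'E'
from h import *
from bench import r
s=r.read_state();print(s["ee_pos"],s["ft_force"],s["joint_vel"]);shift(s["ee_pos"],s["eef_rot"],(.4995,-.2255,.0125),-65)
E
```

```text
time: 2.7
ee_pos: [0.5046, -0.2195, 0.0445]
eef_rot: [0.845, -0.534, -0.001, 0.0]
ft_force: [-0.1, -0.3, 0.7]
width: 0.022
[ 0.50458871 -0.21947229  0.04451472] [-0.13253151 -0.34843113  0.67980894] [-0.00113116 -0.02514583  0.01955737 -0.02062846  0.01602349  0.01883805
 -0.00988637]
xyz [0.0033 0.0071 0.032 ] axyz [0.0006 0.0007 0.0035]
```

```bash
python3 -m crank '[{"x":0.001,"y":0.003,"z":0,"ax":0,"ay":0,"az":0.001,"claw":0.5},{"x":0.0026,"y":0.0063,"z":0,"ax":0,"ay":0,"az":0.0035,"claw":0.5},{"x":0.0026,"y":0.0063,"z":0,"ax":0,"ay":0,"az":0.0035,"claw":0.5},{"x":0.0026,"y":0.0063,"z":0.005,"ax":0,"ay":0,"az":0.0035,"claw":0.5},{"x":0.0026,"y":0.0063,"z":0.01,"ax":0,"ay":0,"az":0.0035,"claw":0.5}]'
python3 -m crank '[{"x":0,"y":0,"z":0.005,"ax":0,"ay":0,"az":0,"claw":0.5},{"x":0,"y":0,"z":0.01,"ax":0,"ay":0,"az":0,"claw":0.5},{"x":0,"y":0,"z":0.014,"ax":0,"ay":0,"az":0,"claw":0.5},{"x":0,"y":0,"z":0.014,"ax":0,"ay":0,"az":0,"claw":0.5},{"x":0,"y":0,"z":0.014,"ax":0,"ay":0,"az":0,"claw":0.5}]'
python3 - <<'E'
from h import *
from bench import r,camera
import cv2
s=r.read_state();p,q=s["ee_pos"],s["eef_rot"];print(s["time"],p,q)
f=lambda im,u,v,w,h,k:cv2.resize(im[v:v+h,u:u+w],None,fx=k,fy=k,interpolation=cv2.INTER_CUBIC)
c=camera("scene")["color"]
cv2.imwrite("pics/c3.png",f(c,190,180,80,70,8))
E
```

```text
time: 3.12
ee_pos: [0.5007, -0.2258, 0.0357]
eef_rot: [0.843, -0.538, 0.001, -0.0]
ft_force: [-0.9, -0.7, 0.3]
width: 0.0215
time: 3.53
ee_pos: [0.5, -0.2257, 0.0212]
eef_rot: [0.843, -0.538, -0.0, 0.0]
ft_force: [-0.9, 0.2, -0.0]
width: 0.022
3.5333 [ 0.49999146 -0.22569226  0.02116771] [ 8.42973469e-01 -5.37955013e-01 -3.32364439e-04  1.55852324e-04]
```

View pics/c3.png

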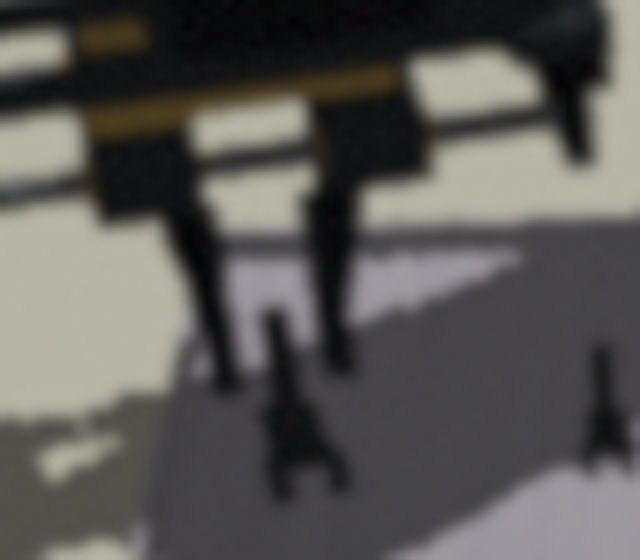

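```bash
python3 -m crank '[{"x":0,"y":0,"z":0.004,"ax":0,"ay":0,"az":0,"claw":0.5},{"x":0,"y":0,"z":0.0085,"ax":0,"ay":0,"az":0,"claw":0.5},{"x":0,"y":0,"z":0.0085,"ax":0,"ay":0,"az":0,"claw":0.5},{"x":0,"y":0,"z":0.0085,"ax":0,"ay":0,"az":0,"claw":0.6},{"x":0,"y":0,"z":0.0085,"ax":0,"ay":0,"az":0,"claw":0.7}]'
python3 -m crank '[{"x":0,"y":0,"z":0,"ax":0,"ay":0,"az":0,"claw":0.75},{"x":0,"y":0,"z":0,"ax":0,"ay":0,"az":0,"claw":0.8},{"x":0,"y":0,"z":0,"ax":0,"ay":0,"az":0,"claw":0.9},{"x":0,"y":0,"z":0,"ax":0,"ay":0,"az":0,"claw":1},{"x":0,"y":0,"z":0,"ax":0,"ay":0,"az":0,"claw":1}]' 30
python3 -m crank '[{"x":0,"y":0,"z":0,"ax":0,"ay":0,"az":0,"claw":1},{"x":0,"y":0,"z":0,"ax":0,"ay":0,"az":0,"claw":1},{"x":0,"y":0,"z":-0.005,"ax":0,"ay":0,"az":0,"claw":1},{"x":0,"y":0,"z":-0.02,"ax":0,"ay":0,"az":0,"claw":1},{"x":0,"y":0,"z":-0.04,"ax":0,"ay":0,"az":0,"claw":1}]'
python3 -m crank '[{"x":0,"y":0,"z":-0.03,"ax":0,"ay":0,"az":0,"claw":1},{"x":0,"y":0,"z":-0.06,"ax":0,"ay":0,"az":0,"claw":1},{"x":0,"y":0,"z":-0.09,"ax":0,"ay":0,"az":0,"claw":1},{"x":0,"y":0,"z":-0.11,"ax":0,"ay":0,"az":0,"claw":1},{"x":0,"y":0,"z":-0.12,"ax":0,"ay":0,"az":0,"claw":1}]'
```

```text
time: 4.0
ee_pos: [0.5002, -0.2258, 0.013]
eef_rot: [0.843, -0.538, -0.0, 0.0]
ft_force: [-0.2, -1.0, -0.6]
width: 0.0169
time: 4.42
ee_pos: [0.5003, -0.2257, 0.0131]
eef_rot: [0.843, -0.538, 0.0, -0.0]
ft_force: [0.2, 0.3, 0.2]
width: 0.0078
time: 4.83
ee_pos: [0.4991, -0.2254, 0.0526]
eef_rot: [0.843, -0.538, -0.001, 0.001]
ft_force: [0.0, 1.2, 0.4]
width: 0.0076
time: 5.25
ee_pos: [0.5012, -0.2264, 0.1761]
eef_rot: [0.843, -0.538, 0.002, -0.001]
ft_force: [0.0, 0.4, 0.2]
width: 0.0076
```

```bash
python3 -m crank '[{"x":-0.01,"y":-0.003,"z":0,"ax":0,"ay":0,"az":0,"claw":1},{"x":-0.03,"y":-0.009,"z":0,"ax":0,"ay":0,"az":0,"claw":1},{"x":-0.06,"y":-0.018,"z":0,"ax":0,"ay":0,"az":0,"claw":1},{"x":-0.09,"y":-0.027,"z":0,"ax":0,"ay":0,"az":0,"claw":1},{"x":-0.12,"y":-0.036,"z":0,"ax":0,"ay":0,"az":0,"claw":1}]'
python3 -m crank '[{"x":-0.03,"y":-0.009,"z":0,"ax":0,"ay":0,"az":0,"claw":1},{"x":-0.06,"y":-0.018,"z":0,"ax":0,"ay":0,"az":0,"claw":1},{"x":-0.09,"y":-0.027,"z":0,"ax":0,"ay":0,"az":0,"claw":1},{"x":-0.12,"y":-0.036,"z":0,"ax":0,"ay":0,"az":0,"claw":1},{"x":-0.145,"y":-0.043,"z":0,"ax":0,"ay":0,"az":0,"claw":1}]'
python3 -m crank '[{"x":-0.025,"y":-0.007,"z":0.005,"ax":0,"ay":0,"az":0,"claw":1},{"x":-0.05,"y":-0.015,"z":0.01,"ax":0,"ay":0,"az":0,"claw":1},{"x":-0.07,"y":-0.021,"z":0.016,"ax":0,"ay":0,"az":0,"claw":1},{"x":-0.08,"y":-0.024,"z":0.02,"ax":0,"ay":0,"az":0,"claw":1},{"x":-0.082,"y":-0.0245,"z":0.022,"ax":0,"ay":0,"az":0,"claw":1}]'
python3 -m crank '[{"x":0,"y":0,"z":0,"ax":0,"ay":0,"az":0,"claw":1},{"x":0,"y":0,"z":0,"ax":0,"ay":0,"az":0,"claw":1},{"x":0,"y":0,"z":0,"ax":0,"ay":0,"az":0,"claw":1},{"x":0,"y":0,"z":0,"ax":0,"ay":0,"az":0,"claw":1},{"x":0,"y":0,"z":0,"ax":0,"ay":0,"az":0,"claw":1}]'
python3 - <<'E'
from h import *
from bench import r,camera
import cv2
s=r.read_state();p,q=s["ee_pos"],s["eef_rot"];print(s["time"],p,q,s["ft_force"])
f=lambda im,u,v,w,h,k:cv2.resize(im[v:v+h,u:u+w],None,fx=k,fy=k,interpolation=cv2.INTER_CUBIC)
c=camera("scene")["color"];t=camera("top")["color"]
cv2.imwrite("pics/s4.png",c);cv2.imwrite("pics/t4.png",t)
cv2.imwrite("pics/c4.png",np.hstack([f(c,370,165,50,75,8),f(t,225,240,50,75,8)]))
X=np.array([np.cos(np.radians(24.9)),np.sin(np.radians(24.9)),0])
o=p+30e-3*X+[0,0,-.010];print("clip o",o,"tip px",px("scene",o+7e-3*X),px("top",o+7e-3*X+[0,0,.004]))
E
```

```text
time: 5.67
ee_pos: [0.4814, -0.1006, 0.1724]
eef_rot: [0.843, -0.538, -0.0, 0.0]
ft_force: [-0.0, 0.7, -0.1]
width: 0.0081
time: 6.08
ee_pos: [0.4592, 0.0501, 0.1725]
eef_rot: [0.843, -0.537, -0.0, 0.0]
ft_force: [-0.1, -0.5, -0.6]
width: 0.0075
time: 6.5
ee_pos: [0.447, 0.1341, 0.15]
eef_rot: [0.844, -0.537, -0.0, 0.001]
ft_force: [0.2, 0.2, 0.4]
width: 0.0078
time: 6.92
ee_pos: [0.4482, 0.1318, 0.1513]
eef_rot: [0.843, -0.539, 0.0, -0.0]
ft_force: [0.4, 0.4, -0.6]
width: 0.0078
6.9167 [0.44821611 0.13182861 0.15128169] [ 8.42598902e-01 -5.38541579e-01  5.75945020e-05 -2.32773205e-04] [ 0.40529626  0.42612553 -0.5741388 ]
clip o [0.47542743 0.14445969 0.14128169] tip px [398.70724605 185.20323693] [244.48329429 280.70341818]
```

View pics/c4.png

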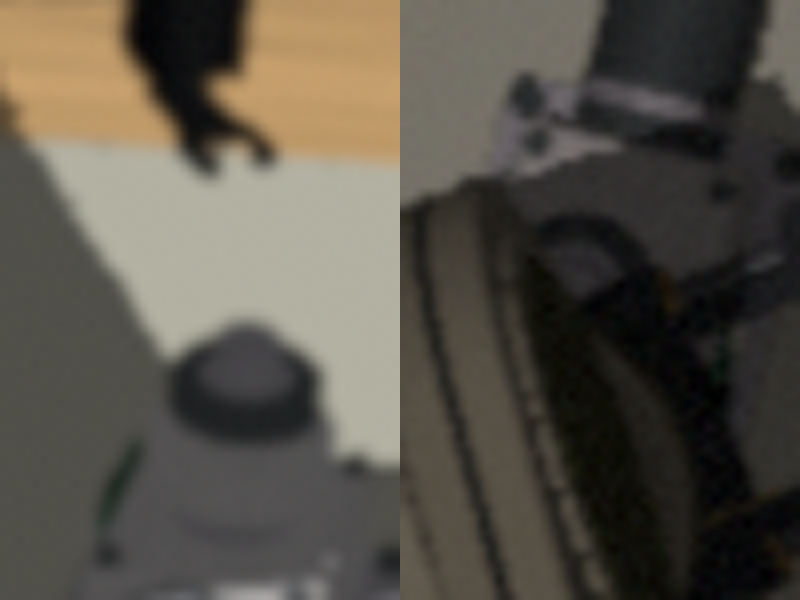

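```bash
python3 - <<'E'
import cv2,numpy as np
s=cv2.cvtColor(cv2.imread("pics/scene0.png"),6).astype(int);t=cv2.cvtColor(cv2.imread("pics/top0.png"),6).astype(int)
print("scene rows");print(s[203:222,386:416])
print("top");print(t[264:290,234:262])
E
```

```text
scene rows
[[169 169 169 168 168 168 168 168 169 168 168 168 168 168 167 167 167 168
  168 168 169 168 169 168 168 168 168 168 167 169]
 [168 168 168 168 168 168 168 168 168 168 167 166 163 162 162 163 163 166
  167 168 168 168 168 168 168 168 169 169 168 168]
 [169 168 168 169 169 168 169 169 168 166 164 161 157 155 153 153 156 159
  163 167 168 168 168 168 169 169 169 168 168 168]
 [168 168 168 168 168 168 167 165 160 153 150 148 148 147 148 147 148 150
  156 161 164 167 168 168 168 169 168 168 168 168]
 [168 168 168 168 168 167 160 150 137 125 122 128 137 143 145 144 144 144
  144 146 150 157 166 167 169 169 168 168 168 168]
 [168 168 168 168 166 160 143 120 102  95  95 103 118 131 137 139 136 133
  124 117 120 136 152 163 168 169 168 169 168 169]
 [168 168 168 168 162 146 116  90  84  91  91  85  90 105 116 118 116 108
  100  93  94 105 128 151 163 168 168 168 168 167]
 [168 168 168 167 156 129  95  78  88 106 102  81  70  77  84  86  84  82
   86  95  95  89 101 128 152 165 168 168 168 168]
 [168 168 168 165 149 115  81  74  93 114 111  86  69  67  68  68  68  71
   83 103 107  
[... 3633 characters left out ...]
 99 105 106 105 105 104  92  65  58  50  46  40  39  41  41  47  48  50
   66  90 106 104  91  91 103 109 107  97]
 [102 105 107 105 107 106 105 101  93  78  66  55  54  52  56  69  75  89
  103 108 107  94  89 102 107 108 104  94]
 [ 96 101 103 105 104 106 106 105 103 103 102  95  84  84  92 103 103 103
  107 109 102  97 103 107 108 108 101  86]
 [ 55  77 100 105 105 105 103 104 106 107 107 105 104 104 106 106 105 102
  101 107 107 107 106 106 109 108 100  81]
 [ 41  51  82 103 104 105 104 104 106 107 107 106 106 107 109 107 107 107
  107 107 107 108 107 107 108 106  98  74]
 [ 53  58  86 102 106 107 105 106 107 107 107 105 107 109 107 105 105 107
  108 108 108 106 106 108 107 103  91  67]]
```

```bash
python3 - <<'E'
from h import *
import cv2
for y in(.150,.152,.154,.156):print(y,px("scene",(.4913,y,.087)))
s=cv2.cvtColor(cv2.imread("pics/s4.png"),6).astype(int);print(s[178:190,388:412])
X=np.array([.907,.421,0]);Y=np.array([-.421,.907,0]);o=np.array([.47543,.14446,.14128])
for sy in(1,-1):print("tip outer",px("scene",o+7e-3*X+sy*4e-3*Y),px("scene",o+7e-3*X+sy*11e-3*Y),px("scene",o+sy*11e-3*Y))
print(s[203:222,388:414])
E
```

```text
0.15 [397.68664363 210.581544  ]
0.152 [398.66190095 210.65470688]
0.154 [399.63760628 210.72790336]
0.156 [400.61375992 210.80113348]
[[138 109  71  35  18  14  16  22  42  76 112 140 154 159 161 161 160 160
  160 159 159 159 159 159]
 [153 136 103  61  29  14  16  14  22  42  75 108 132 145 156 160 161 161
  160 161 159 160 160 160]
 [159 152 130  92  48  19  14  17  17  22  38  63  90 115 139 154 159 160
  159 160 160 159 161 161]
 [160 158 147 115  67  27  17  21  28  31  36  47  58  78 109 137 152 157
  158 157 157 158 157 158]
 [161 162 155 130  81  33  22  36  52  65  77  87  83  68  76 108 138 153
  156 156 157 156 156 157]
 [168 166 163 142  98  50  32  49  75 100 123 134 125  90  59  77 120 151
  161 160 161 160 159 159]
 [174 173 171 157 125  84  52  51  78 117 151 162 149 112  69  73 116 154
  167 167 167 167 164 164]
 [176 176 176 169 153 121  84  59  74 119 160 171 161 133 107 108 136 164
  172 173 173 172 170 168]
 [176 175 176 176 169 153 126  99  97 130 163 175 172 160 148 150 162 173
  175 176 176 175 174 172]
 [176 176 176 176 175 170 158 143 139 153 170 175 175 17
[... 1807 characters left out ...]
42  40  38
   34  34  44  79 125 160 174 176]
 [ 80  80  74  60  43  35  33  32  32  34  35  34  36  36  35  34  34  34
   33  33  40  68 111 149 170 175]
 [ 80  80  79  70  55  43  36  35  33  33  34  33  34  34  33  34  33  33
   34  34  43  64  98 135 162 175]
 [ 79  81  82  78  68  57  49  41  37  35  35  33  33  35  33  35  35  36
   38  43  54  68  89 123 155 172]
 [ 77  81  82  82  78  71  65  58  50  44  42  40  39  39  40  40  44  46
   50  58  68  75  89 119 153 170]
 [ 74  81  82  81  81  81  79  73  68  62  60  58  58  56  58  57  62  64
   68  74  78  81  91 120 151 164]
 [ 73  81  82  82  82  82  81  80  79  76  76  74  74  74  73  75  76  77
   79  81  82  82  91 114 136 139]]
```

```bash
python3 -m crank '[{"x":-0.0017,"y":0,"z":0.005,"ax":0,"ay":0,"az":0,"claw":1},{"x":-0.0017,"y":0,"z":0.014,"ax":0,"ay":0,"az":0,"claw":1},{"x":-0.0017,"y":0,"z":0.024,"ax":0,"ay":0,"az":0,"claw":1},{"x":-0.0017,"y":0,"z":0.032,"ax":0,"ay":0,"az":0,"claw":1},{"x":-0.0017,"y":0,"z":0.036,"ax":0,"ay":0,"az":0,"claw":1}]'
python3 -m crank '[{"x":0,"y":0,"z":0.002,"ax":0,"ay":0,"az":0,"claw":1},{"x":0,"y":0,"z":0.003,"ax":0,"ay":0,"az":0,"claw":1},{"x":0,"y":0,"z":0.004,"ax":0,"ay":0,"az":0,"claw":1},{"x":0,"y":0,"z":0.005,"ax":0,"ay":0,"az":0,"claw":1},{"x":0,"y":0,"z":0.006,"ax":0,"ay":0,"az":0,"claw":1}]'
python3 -m crank '[{"x":0,"y":0,"z":0.001,"ax":0,"ay":0,"az":0,"claw":1},{"x":0,"y":0,"z":0.002,"ax":0,"ay":0,"az":0,"claw":1},{"x":0,"y":0,"z":0.003,"ax":0,"ay":0,"az":0,"claw":1},{"x":0,"y":0,"z":0.003,"ax":0,"ay":0,"az":0,"claw":1},{"x":0,"y":0,"z":0.003,"ax":0,"ay":0,"az":0,"claw":1}]'
python3 -c "
from bench import r;s=r.read_state();print(s['ee_pos'],s['ft_force'],s['torque'])"
```

```text
time: 7.43
ee_pos: [0.4463, 0.1338, 0.1132]
eef_rot: [0.843, -0.538, -0.001, 0.001]
ft_force: [-0.1, -0.4, 0.3]
width: 0.0079
time: 7.85
ee_pos: [0.4474, 0.1342, 0.1092]
eef_rot: [0.843, -0.538, 0.0, -0.0]
ft_force: [-0.1, 0.1, 0.4]
width: 0.0077
time: 8.27
ee_pos: [0.4472, 0.1341, 0.106]
eef_rot: [0.843, -0.538, -0.0, -0.0]
ft_force: [-0.7, 1.1, -0.2]
width: 0.0077
[0.44718793 0.13411046 0.10602976] [-0.67498422  1.11529781 -0.19882503] [-0.0691597   0.15142355 -0.02432176]
```

```bash
for i in 1; do python3 -m crank '[{"x":0,"y":0,"z":0.001,"ax":0,"ay":0,"az":0,"claw":1},{"x":0,"y":0,"z":0.002,"ax":0,"ay":0,"az":0,"claw":1},{"x":0,"y":0,"z":0.003,"ax":0,"ay":0,"az":0,"claw":1},{"x":0,"y":0,"z":0.003,"ax":0,"ay":0,"az":0,"claw":1},{"x":0,"y":0,"z":0.003,"ax":0,"ay":0,"az":0,"claw":1}]'; done
python3 -m crank '[{"x":0,"y":0,"z":0.001,"ax":0,"ay":0,"az":0,"claw":1},{"x":0,"y":0,"z":0.002,"ax":0,"ay":0,"az":0,"claw":1},{"x":0,"y":0,"z":0.003,"ax":0,"ay":0,"az":0,"claw":1},{"x":0,"y":0,"z":0.003,"ax":0,"ay":0,"az":0,"claw":1},{"x":0,"y":0,"z":0.003,"ax":0,"ay":0,"az":0,"claw":1}]'
python3 -c "
from bench import r;s=r.read_state();print(s['ee_pos'],s['ft_force'],s['torque'])"
```

```text
time: 8.68
ee_pos: [0.4472, 0.1341, 0.103]
eef_rot: [0.843, -0.538, -0.0, 0.0]
ft_force: [-1.0, 0.4, -0.5]
width: 0.0075
time: 9.1
ee_pos: [0.4472, 0.1341, 0.1]
eef_rot: [0.843, -0.538, -0.0, 0.0]
ft_force: [0.0, -0.6, -0.2]
width: 0.008
[0.44717591 0.13412772 0.09998247] [ 0.01372767 -0.5539112  -0.1868835 ] [-0.05683175  0.12739247  0.03555434]
```

```bash
python3 -m crank '[{"x":0,"y":0,"z":0.001,"ax":0,"ay":0,"az":0,"claw":1},{"x":0,"y":0,"z":0.002,"ax":0,"ay":0,"az":0,"claw":1},{"x":0,"y":0,"z":0.002,"ax":0,"ay":0,"az":0,"claw":1},{"x":0,"y":0,"z":0.002,"ax":0,"ay":0,"az":0,"claw":1},{"x":0,"y":0,"z":0.002,"ax":0,"ay":0,"az":0,"claw":1}]'
python3 -m crank '[{"x":0,"y":0,"z":0.001,"ax":0,"ay":0,"az":0,"claw":1},{"x":0,"y":0,"z":0.002,"ax":0,"ay":0,"az":0,"claw":1},{"x":0,"y":0,"z":0.002,"ax":0,"ay":0,"az":0,"claw":1},{"x":0,"y":0,"z":0.002,"ax":0,"ay":0,"az":0,"claw":1},{"x":0,"y":0,"z":0.002,"ax":0,"ay":0,"az":0,"claw":1}]'
python3 -c "
from bench import r;s=r.read_state();print(s['ee_pos'],s['ft_force'],s['torque'])"
```

```text
time: 9.52
ee_pos: [0.4472, 0.1341, 0.098]
eef_rot: [0.843, -0.538, -0.0, -0.0]
ft_force: [-0.3, -0.2, -0.8]
width: 0.0076
time: 9.93
ee_pos: [0.4473, 0.1342, 0.0962]
eef_rot: [0.843, -0.538, 0.0, -0.0]
ft_force: [0.5, -0.7, 1.9]
width: 0.0077
[0.44728325 0.13415499 0.09616804] [ 0.45126639 -0.71013633  1.8843853 ] [-0.10287846  0.24744421 -0.02521819]
```

```bash
for k in 1 ; do python3 -m crank '[{"x":0,"y":0,"z":0.0005,"ax":0,"ay":0,"az":0,"claw":1},{"x":0,"y":0,"z":0.001,"ax":0,"ay":0,"az":0,"claw":1},{"x":0,"y":0,"z":0.001,"ax":0,"ay":0,"az":0,"claw":1},{"x":0,"y":0,"z":0.001,"ax":0,"ay":0,"az":0,"claw":1},{"x":0,"y":0,"z":0.001,"ax":0,"ay":0,"az":0,"claw":1}]'; done
python3 -m crank '[{"x":0,"y":0,"z":0.0005,"ax":0,"ay":0,"az":0,"claw":1},{"x":0,"y":0,"z":0.001,"ax":0,"ay":0,"az":0,"claw":1},{"x":0,"y":0,"z":0.001,"ax":0,"ay":0,"az":0,"claw":1},{"x":0,"y":0,"z":0.001,"ax":0,"ay":0,"az":0,"claw":1},{"x":0,"y":0,"z":0.001,"ax":0,"ay":0,"az":0,"claw":1}]'
python3 -c "
from bench import r;s=r.read_state();print(s['ee_pos'],s['ft_force'],s['torque'],s['eef_rot'])"
```

```text
time: 10.35
ee_pos: [0.4473, 0.1342, 0.0951]
eef_rot: [0.843, -0.538, 0.0, -0.0]
ft_force: [-0.1, -0.5, 3.2]
width: 0.0075
time: 10.77
ee_pos: [0.4473, 0.1341, 0.0941]
eef_rot: [0.843, -0.538, -0.0, -0.0]
ft_force: [-0.1, -0.5, 2.8]
width: 0.0079
[0.4472528  0.13414955 0.09406829] [-0.08246608 -0.51226525  2.82085354] [-0.07196903  0.1677628   0.02660906] [ 8.42965234e-01 -5.37968036e-01 -1.79353575e-06 -8.31874131e-05]
```

```bash
python3 -m crank '[{"x":0,"y":0,"z":0.0005,"ax":0,"ay":0,"az":0,"claw":1},{"x":0,"y":0,"z":0.001,"ax":0,"ay":0,"az":0,"claw":1},{"x":0,"y":0,"z":0.0015,"ax":0,"ay":0,"az":0,"claw":1},{"x":0,"y":0,"z":0.0015,"ax":0,"ay":0,"az":0,"claw":1},{"x":0,"y":0,"z":0.0015,"ax":0,"ay":0,"az":0,"claw":1}]'
python3 -m crank '[{"x":0,"y":0,"z":0.0005,"ax":0,"ay":0,"az":0,"claw":1},{"x":0,"y":0,"z":0.0005,"ax":0,"ay":0,"az":0,"claw":1},{"x":0,"y":0,"z":0.0005,"ax":0,"ay":0,"az":0,"claw":1},{"x":0,"y":0,"z":0.0005,"ax":0,"ay":0,"az":0,"claw":1},{"x":0,"y":0,"z":0.0005,"ax":0,"ay":0,"az":0,"claw":1}]'
python3 -c "
from bench import r;s=r.read_state();print(s['ee_pos'],s['ft_force'],s['torque'],s['eef_rot'])"
```

```text
time: 11.18
ee_pos: [0.4473, 0.1341, 0.0926]
eef_rot: [0.843, -0.538, 0.0, -0.0]
ft_force: [-0.9, 0.3, 3.1]
width: 0.0075
time: 11.6
ee_pos: [0.4472, 0.1341, 0.0921]
eef_rot: [0.843, -0.538, 0.0, -0.0]
ft_force: [-0.0, -1.0, 3.3]
width: 0.008
[0.44723898 0.13414018 0.09206502] [-0.01528796 -0.99454959  3.29806449] [0.01542458 0.01763873 0.04125029] [ 8.42992003e-01 -5.37926091e-01  9.58457267e-06 -6.26676186e-05]
```

```bash
python3 -m crank '[{"x":0,"y":0,"z":0.0005,"ax":0,"ay":0,"az":0,"claw":1},{"x":0,"y":0,"z":0.0005,"ax":0,"ay":0,"az":0,"claw":1},{"x":0,"y":0,"z":0.0005,"ax":0,"ay":0,"az":0,"claw":1},{"x":0,"y":0,"z":0.0005,"ax":0,"ay":0,"az":0,"claw":1},{"x":0,"y":0,"z":0.0005,"ax":0,"ay":0,"az":0,"claw":1}]'
python3 -m crank '[{"x":0,"y":0,"z":0.0005,"ax":0,"ay":0,"az":0,"claw":1},{"x":0,"y":0,"z":0.0005,"ax":0,"ay":0,"az":0,"claw":1},{"x":0,"y":0,"z":0.0005,"ax":0,"ay":0,"az":0,"claw":1},{"x":0,"y":0,"z":0.0005,"ax":0,"ay":0,"az":0,"claw":1},{"x":0,"y":0,"z":0.0005,"ax":0,"ay":0,"az":0,"claw":1}]'
python3 -c "
from bench import r;s=r.read_state();print(s['ee_pos'],s['ft_force'],s['torque'],s['eef_rot'])"
```

```text
time: 12.02
ee_pos: [0.4472, 0.1341, 0.0915]
eef_rot: [0.843, -0.538, 0.0, -0.0]
ft_force: [-0.6, 0.3, 4.2]
width: 0.0079
time: 12.43
ee_pos: [0.4472, 0.1342, 0.091]
eef_rot: [0.843, -0.538, -0.0, -0.0]
ft_force: [-0.4, -0.1, 5.3]
width: 0.008
[0.44720995 0.13415828 0.09101819] [-0.37950474 -0.11641161  5.26724448] [-0.08777965  0.06381201  0.03034967] [ 8.42997598e-01 -5.37917324e-01 -9.38655832e-06 -4.21947987e-05]
```

```bash
python3 -m crank '[{"x":0,"y":0,"z":0.0005,"ax":0,"ay":0,"az":0,"claw":1},{"x":0,"y":0,"z":0.0005,"ax":0,"ay":0,"az":0,"claw":1},{"x":0,"y":0,"z":0.0005,"ax":0,"ay":0,"az":0,"claw":1},{"x":0,"y":0,"z":0.0005,"ax":0,"ay":0,"az":0,"claw":1},{"x":0,"y":0,"z":0.0005,"ax":0,"ay":0,"az":0,"claw":1}]'
python3 - <<'E'
from h import *
from bench import r,camera
import cv2
s=r.read_state();print(s["ee_pos"],s["ft_force"])
f=lambda im,u,v,w,h,k:cv2.resize(im[v:v+h,u:u+w],None,fx=k,fy=k,interpolation=cv2.INTER_CUBIC)
c=camera("scene")["color"];t=camera("top")["color"]
cv2.imwrite("pics/c5.png",np.hstack([f(c,375,170,50,60,9),f(t,235,255,35,60,9)]))
print([camera("top") and r.read_state()["ft_force"].round(1) for _ in range(3)])
E
```

```text
time: 12.85
ee_pos: [0.4473, 0.1342, 0.0909]
eef_rot: [0.843, -0.538, -0.0, -0.0]
ft_force: [-2.5, -1.2, 9.7]
width: 0.0077
[0.44728541 0.13415053 0.09086849] [-2.50071587 -1.16667413  9.66943694]
[array([-2.8, -1. ,  8.1]), array([-2.2, -0.9,  7.5]), array([-1.4, -1.2,  8.4])]
```

View pics/c5.png

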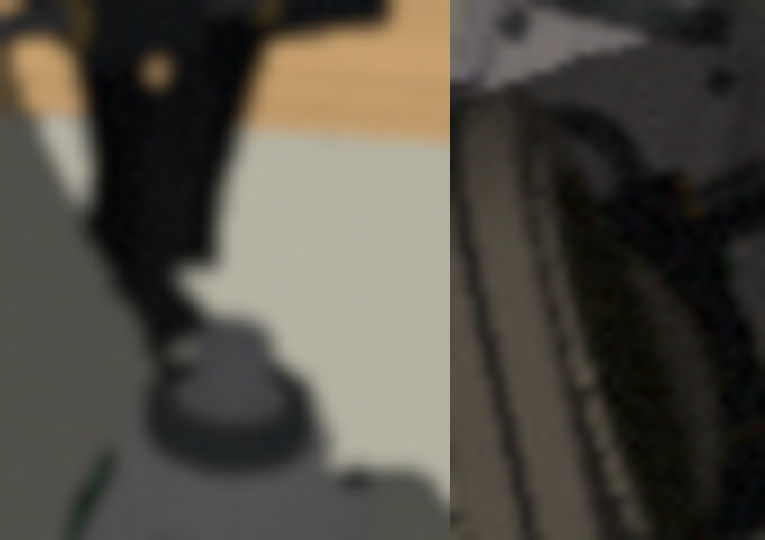

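```bash
python3 -m crank '[{"x":0.0002,"y":0,"z":-0.0003,"ax":0,"ay":0,"az":0,"claw":1},{"x":0.0004,"y":-0.0005,"z":-0.0003,"ax":0,"ay":0,"az":0,"claw":1},{"x":0.0006,"y":-0.001,"z":-0.0003,"ax":0,"ay":0,"az":0,"claw":1},{"x":0.0007,"y":-0.0015,"z":-0.0003,"ax":0,"ay":0,"az":0,"claw":1},{"x":0.0007,"y":-0.002,"z":-0.0003,"ax":0,"ay":0,"az":0,"claw":1}]'
python3 -m crank '[{"x":0,"y":-0.0005,"z":0,"ax":0,"ay":0,"az":0,"claw":1},{"x":0,"y":-0.001,"z":0,"ax":0,"ay":0,"az":0,"claw":1},{"x":0,"y":-0.0015,"z":0,"ax":0,"ay":0,"az":0,"claw":1},{"x":0,"y":-0.002,"z":0,"ax":0,"ay":0,"az":0,"claw":1},{"x":0,"y":-0.002,"z":0,"ax":0,"ay":0,"az":0,"claw":1}]'
python3 -c "
from bench import r;import numpy as np;s=r.read_state();print(s['ee_pos'],s['ft_force'],s['torque'],s['eef_rot']);f=s['ft_force'];X=np.array([.907,.421]);print('fX',f[:2]@X,'fY',f[:2]@[-.421,.907], 'short',(np.array([.4913,.1538])-s['ee_pos'][:2])@X-.03)"
```

```text
time: 13.52
ee_pos: [0.4492, 0.1343, 0.091]
eef_rot: [0.843, -0.538, -0.0, 0.0]
ft_force: [-1.9, -1.3, 7.5]
width: 0.0073
time: 13.93
ee_pos: [0.4511, 0.1351, 0.091]
eef_rot: [0.843, -0.538, -0.0, 0.0]
ft_force: [-2.7, -0.4, 8.0]
width: 0.0077
[0.45106252 0.13514382 0.09099582] [-2.73038477 -0.37814219  7.96176101] [-0.17568487  0.41256039 -0.04491251] [ 8.42969316e-01 -5.37961625e-01 -1.35212528e-04  6.45937218e-05]
fX -2.6356568474849995 fY 0.8065170176275482 short 0.014349643167782387
```

```bash
python3 -m crank '[{"x":0,"y":0,"z":-0.0003,"ax":0,"ay":0,"az":0,"claw":1},{"x":0,"y":-0.0005,"z":-0.0003,"ax":0,"ay":0,"az":0,"claw":1},{"x":0,"y":-0.001,"z":-0.0003,"ax":0,"ay":0,"az":0,"claw":1},{"x":0,"y":-0.0015,"z":-0.0003,"ax":0,"ay":0,"az":0,"claw":1},{"x":0,"y":-0.002,"z":-0.0003,"ax":0,"ay":0,"az":0,"claw":1}]'
cat > st.py <<'E'
from bench import r;import numpy as np
s=r.read_state();f=s['ft_force'];X=np.array([.907,.421]);print(s['ee_pos'],'q',s['eef_rot'].round(4),'fX %.1f fY %.1f fZ %.1f'%(f[:2]@X,f[:2]@[-.421,.907],f[2]),'tau',s['torque'].round(2),'short %.4f lat %.4f'%((np.array([.4913,.1538])-s['ee_pos'][:2])@X-.03,(np.array([.4913,.1538])-s['ee_pos'][:2])@[-.421,.907]))
E
python3 st.py
```

```text
time: 14.35
ee_pos: [0.4523, 0.1359, 0.0911]
eef_rot: [0.843, -0.538, -0.001, 0.001]
ft_force: [-6.3, -1.6, 9.2]
width: 0.0078
[0.45231519 0.1358707  0.09105137] q [ 8.430e-01 -5.379e-01 -6.000e-04  5.000e-04] fX -6.4 fY 1.3 fZ 9.2 tau [-0.27  1.16  0.07] short 0.0129 lat -0.0002
```

```bash
python3 - <<'E'
from h import *
d=np.array([.4913,.154])-np.array(C["scene"][4][:2]);d/=np.linalg.norm(d)
for z in(.096,.097,.098):
  for x in(.4883,.4913,.4943):
    a=np.array([x,.154])+.009*d;b=np.array([x,.154])-.020*d
    print(z,x,px("scene",[*a,z]),px("scene",[*b,z-.011]))
E
python3 - <<'E'
from bench import r,camera
import cv2,numpy as np
c=camera("scene")["color"];cv2.imwrite("pics/s6.png",c)
cv2.imwrite("pics/c6.png",cv2.resize(c[185:225,380:430],None,fx=14,fy=14,interpolation=cv2.INTER_CUBIC)[:,:])
E
python3 st.py
```

```text
0.096 0.4883 [400.261826   203.99154119] [399.09558726 215.95001073]
0.096 0.4913 [400.22091079 204.7441431 ] [399.0513724  216.74171425]
0.096 0.4943 [400.17981194 205.50012278] [399.00695596 217.53702735]
0.097 0.4883 [400.30204955 203.57873151] [399.13580119 215.53729396]
0.097 0.4913 [400.26120213 204.33081909] [399.09165335 216.32849688]
0.097 0.4943 [400.22017129 205.08628398] [399.04730413 217.12330913]
0.098 0.4883 [400.3423169 203.1654723] [399.1760596  215.12412065]
0.098 0.4913 [400.30153745 203.91704398] [399.13197896 215.91482139]
0.098 0.4943 [400.26057478 204.67199251] [399.08769712 216.70913116]
[0.45234811 0.13596889 0.09108779] q [ 8.430e-01 -5.379e-01 -6.000e-04  5.000e-04] fX -4.3 fY 1.0 fZ 8.0 tau [-0.19  0.95  0.06] short 0.0128 lat -0.0002
```

View pics/c6.png

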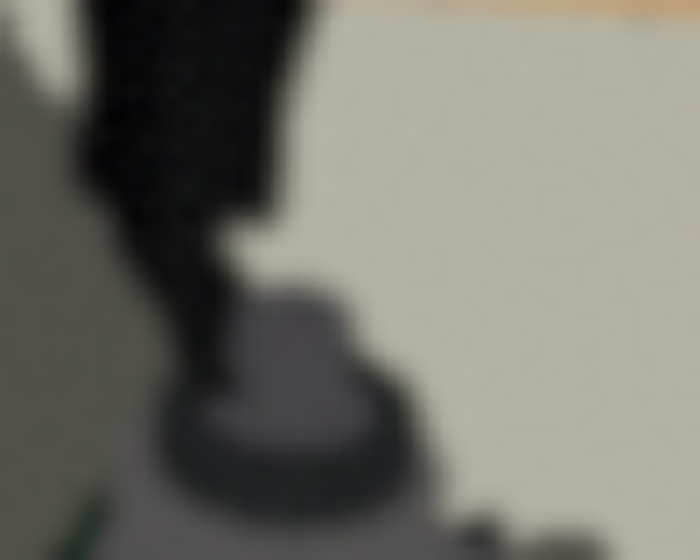

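```bash
python3 -m crank '[{"x":0,"y":0,"z":-0.0002,"ax":0,"ay":0,"az":0,"claw":1},{"x":0,"y":-0.0003,"z":-0.0002,"ax":0,"ay":0,"az":0,"claw":1},{"x":0,"y":-0.0006,"z":-0.0002,"ax":0,"ay":0,"az":0,"claw":1},{"x":0,"y":-0.0006,"z":-0.0002,"ax":0,"ay":0,"az":0,"claw":1},{"x":0,"y":-0.0006,"z":-0.0002,"ax":0,"ay":0,"az":0,"claw":1}]'
python3 st.py
```

```text
time: 14.82
ee_pos: [0.4527, 0.1364, 0.0912]
eef_rot: [0.843, -0.538, -0.001, 0.0]
ft_force: [-4.2, 0.1, 7.0]
width: 0.0078
[0.45273013 0.13637811 0.09116711] q [ 8.431e-01 -5.378e-01 -7.000e-04  5.000e-04] fX -3.8 fY 1.9 fZ 7.0 tau [-0.    0.89  0.1 ] short 0.0123 lat -0.0004
```

```bash
python3 -m crank '[{"x":-0.0003,"y":-0.0003,"z":0,"ax":0,"ay":0,"az":0,"claw":1},{"x":-0.0005,"y":-0.0006,"z":0,"ax":0,"ay":0,"az":0,"claw":1},{"x":-0.0005,"y":-0.0008,"z":0,"ax":0,"ay":0,"az":0,"claw":1},{"x":-0.0005,"y":-0.001,"z":0,"ax":0,"ay":0,"az":0,"claw":1},{"x":-0.0005,"y":-0.001,"z":0,"ax":0,"ay":0,"az":0,"claw":1}]'
python3 st.py
```

```text
time: 15.23
ee_pos: [0.4534, 0.1372, 0.0912]
eef_rot: [0.843, -0.538, -0.001, 0.001]
ft_force: [-4.9, -0.2, 7.0]
width: 0.0076
[0.45340413 0.13717426 0.09115751] q [ 8.431e-01 -5.378e-01 -7.000e-04  6.000e-04] fX -4.6 fY 1.9 fZ 7.0 tau [-0.12  1.04  0.05] short 0.0114 lat -0.0009
```

```bash
python3 -m crank '[{"x":-0.0003,"y":-0.0003,"z":-0.0001,"ax":0,"ay":0,"az":0,"claw":1},{"x":-0.0004,"y":-0.0006,"z":-0.0001,"ax":0,"ay":0,"az":0,"claw":1},{"x":-0.0004,"y":-0.0008,"z":-0.0001,"ax":0,"ay":0,"az":0,"claw":1},{"x":-0.0004,"y":-0.001,"z":-0.0001,"ax":0,"ay":0,"az":0,"claw":1},{"x":-0.0004,"y":-0.001,"z":-0.0001,"ax":0,"ay":0,"az":0,"claw":1}]'
python3 st.py
```

```text
time: 15.65
ee_pos: [0.454, 0.1377, 0.0912]
eef_rot: [0.843, -0.538, -0.001, 0.001]
ft_force: [-3.8, -1.5, 5.9]
width: 0.0076
[0.45403881 0.13771822 0.09117409] q [ 8.430e-01 -5.379e-01 -7.000e-04  8.000e-04] fX -4.0 fY 0.2 fZ 5.9 tau [-0.34  1.03  0.05] short 0.0106 lat -0.0011
```

```bash
python3 -m crank '[{"x":0,"y":-0.0003,"z":0,"ax":0,"ay":0,"az":0,"claw":1},{"x":0,"y":-0.0006,"z":0,"ax":0,"ay":0,"az":0,"claw":1},{"x":0,"y":-0.0008,"z":0,"ax":0,"ay":0,"az":0,"claw":1},{"x":0,"y":-0.001,"z":0,"ax":0,"ay":0,"az":0,"claw":1},{"x":0,"y":-0.001,"z":0,"ax":0,"ay":0,"az":0,"claw":1}]'
python3 st.py
python3 -m crank '[{"x":0,"y":-0.0003,"z":0,"ax":0,"ay":0,"az":0,"claw":1},{"x":0,"y":-0.0006,"z":0,"ax":0,"ay":0,"az":0,"claw":1},{"x":0,"y":-0.0008,"z":0,"ax":0,"ay":0,"az":0,"claw":1},{"x":0,"y":-0.001,"z":0,"ax":0,"ay":0,"az":0,"claw":1},{"x":0,"y":-0.001,"z":0,"ax":0,"ay":0,"az":0,"claw":1}]'
python3 st.py
```

```text
time: 16.07
ee_pos: [0.4552, 0.1383, 0.0912]
eef_rot: [0.843, -0.538, -0.001, 0.001]
ft_force: [-2.6, -1.0, 4.5]
width: 0.0075
[0.45516741 0.13827099 0.09121332] q [ 8.430e-01 -5.379e-01 -6.000e-04  5.000e-04] fX -2.8 fY 0.2 fZ 4.5 tau [-0.12  0.66 -0.01] short 0.0093 lat -0.0011
time: 16.48
ee_pos: [0.4564, 0.1389, 0.0913]
eef_rot: [0.843, -0.538, -0.0, 0.0]
ft_force: [-2.9, -0.8, 5.0]
width: 0.0077
[0.45637675 0.13886118 0.09125117] q [ 8.430e-01 -5.379e-01 -3.000e-04  2.000e-04] fX -3.0 fY 0.5 fZ 5.0 tau [0.   0.59 0.05] short 0.0080 lat -0.0012
```

```bash
python3 -m crank '[{"x":0,"y":-0.0003,"z":0,"ax":0,"ay":0,"az":0,"claw":1},{"x":0,"y":-0.0006,"z":0,"ax":0,"ay":0,"az":0,"claw":1},{"x":0,"y":-0.0008,"z":0,"ax":0,"ay":0,"az":0,"claw":1},{"x":0,"y":-0.001,"z":0,"ax":0,"ay":0,"az":0,"claw":1},{"x":0,"y":-0.001,"z":0,"ax":0,"ay":0,"az":0,"claw":1}]'
python3 st.py
python3 -m crank '[{"x":0,"y":-0.0003,"z":0,"ax":0,"ay":0,"az":0,"claw":1},{"x":0,"y":-0.0006,"z":0,"ax":0,"ay":0,"az":0,"claw":1},{"x":0,"y":-0.0008,"z":0,"ax":0,"ay":0,"az":0,"claw":1},{"x":0,"y":-0.001,"z":0,"ax":0,"ay":0,"az":0,"claw":1},{"x":0,"y":-0.001,"z":0,"ax":0,"ay":0,"az":0,"claw":1}]'
python3 st.py
```

```text
time: 16.9
ee_pos: [0.4581, 0.1395, 0.0916]
eef_rot: [0.843, -0.538, 0.0, -0.0]
ft_force: [0.9, 2.3, 2.6]
width: 0.0083
[0.45807007 0.13949447 0.09162147] q [ 8.430e-01 -5.379e-01  2.000e-04 -5.000e-04] fX 1.8 fY 1.7 fZ 2.6 tau [ 0.42 -0.16  0.05] short 0.0062 lat -0.0010
time: 17.32
ee_pos: [0.4588, 0.1397, 0.0915]
eef_rot: [0.843, -0.538, 0.0, -0.0]
ft_force: [0.7, 2.3, 2.2]
width: 0.0078
[0.4587599 0.1397402 0.0915091] q [ 8.430e-01 -5.379e-01  1.000e-04 -2.000e-04] fX 1.6 fY 1.8 fZ 2.2 tau [ 0.44 -0.19  0.07] short 0.0054 lat -0.0009
```

```bash
python3 -m crank '[{"x":0,"y":-0.0003,"z":0,"ax":0,"ay":0,"az":0,"claw":1},{"x":0,"y":-0.0006,"z":0,"ax":0,"ay":0,"az":0,"claw":1},{"x":0,"y":-0.0008,"z":0,"ax":0,"ay":0,"az":0,"claw":1},{"x":0,"y":-0.001,"z":0,"ax":0,"ay":0,"az":0,"claw":1},{"x":0,"y":-0.001,"z":0,"ax":0,"ay":0,"az":0,"claw":1}]'
python3 st.py
python3 -m crank '[{"x":0,"y":-0.0003,"z":0,"ax":0,"ay":0,"az":0,"claw":1},{"x":0,"y":-0.0006,"z":0,"ax":0,"ay":0,"az":0,"claw":1},{"x":0,"y":-0.0008,"z":0,"ax":0,"ay":0,"az":0,"claw":1},{"x":0,"y":-0.001,"z":0,"ax":0,"ay":0,"az":0,"claw":1},{"x":0,"y":-0.001,"z":0,"ax":0,"ay":0,"az":0,"claw":1}]'
python3 st.py
```

```text
time: 17.73
ee_pos: [0.4595, 0.1401, 0.0914]
eef_rot: [0.843, -0.538, -0.0, -0.0]
ft_force: [1.0, 2.6, 3.5]
width: 0.008
[0.45947434 0.14006924 0.09141402] q [ 0.843  -0.5379 -0.     -0.    ] fX 2.0 fY 1.9 fZ 3.5 tau [ 0.41 -0.13  0.1 ] short 0.0046 lat -0.0009
time: 18.15
ee_pos: [0.4604, 0.1404, 0.0914]
eef_rot: [0.843, -0.538, -0.0, -0.0]
ft_force: [0.3, 1.1, 4.8]
width: 0.0074
[0.46036396 0.14044966 0.09144505] q [ 0.843 -0.538 -0.    -0.   ] fX 0.7 fY 0.9 fZ 4.8 tau [ 0.29 -0.    0.08] short 0.0037 lat -0.0009
```

```bash
python3 -m crank '[{"x":0,"y":-0.0003,"z":0,"ax":0,"ay":0,"az":0,"claw":1},{"x":0,"y":-0.0006,"z":0,"ax":0,"ay":0,"az":0,"claw":1},{"x":0,"y":-0.0007,"z":0,"ax":0,"ay":0,"az":0,"claw":1},{"x":0,"y":-0.0007,"z":0,"ax":0,"ay":0,"az":0,"claw":1},{"x":0,"y":-0.0007,"z":0,"ax":0,"ay":0,"az":0,"claw":1}]'
python3 st.py
```

```text
time: 18.57
ee_pos: [0.4609, 0.1407, 0.0914]
eef_rot: [0.843, -0.538, -0.0, 0.0]
ft_force: [0.1, 0.5, 4.2]
width: 0.0078
[0.46087496 0.14069443 0.09138081] q [ 8.43e-01 -5.38e-01 -1.00e-04  1.00e-04] fX 0.3 fY 0.4 fZ 4.2 tau [0.28 0.27 0.08] short 0.0031 lat -0.0009
```

```bash
python3 -m crank '[{"x":0,"y":-0.0003,"z":0,"ax":0,"ay":0,"az":0,"claw":1},{"x":0,"y":-0.0006,"z":0,"ax":0,"ay":0,"az":0,"claw":1},{"x":0,"y":-0.0007,"z":0,"ax":0,"ay":0,"az":0,"claw":1},{"x":0,"y":-0.0007,"z":0,"ax":0,"ay":0,"az":0,"claw":1},{"x":0,"y":-0.0007,"z":0,"ax":0,"ay":0,"az":0,"claw":1}]'
python3 st.py
python3 -m crank '[{"x":0,"y":-0.0003,"z":0,"ax":0,"ay":0,"az":0,"claw":1},{"x":0,"y":-0.0005,"z":0,"ax":0,"ay":0,"az":0,"claw":1},{"x":0,"y":-0.0005,"z":0,"ax":0,"ay":0,"az":0,"claw":1},{"x":0,"y":-0.0005,"z":0,"ax":0,"ay":0,"az":0,"claw":1},{"x":0,"y":-0.0005,"z":0,"ax":0,"ay":0,"az":0,"claw":1}]'
python3 st.py
```

```text
time: 18.98
ee_pos: [0.4616, 0.141, 0.0914]
eef_rot: [0.843, -0.538, -0.0, 0.0]
ft_force: [-0.6, 0.8, 4.7]
width: 0.0076
[0.46160294 0.14096585 0.09139988] q [ 0.843 -0.538 -0.     0.   ] fX -0.2 fY 1.0 fZ 4.7 tau [0.04 0.28 0.03] short 0.0023 lat -0.0009
time: 19.4
ee_pos: [0.4619, 0.1411, 0.0914]
eef_rot: [0.843, -0.538, -0.0, 0.0]
ft_force: [-1.7, -0.1, 4.3]
width: 0.0075
[0.46191709 0.14112467 0.09135805] q [ 8.43e-01 -5.38e-01 -1.00e-04  2.00e-04] fX -1.6 fY 0.7 fZ 4.3 tau [-0.21  0.65 -0.04] short 0.0020 lat -0.0009
```

```bash
python3 -m crank '[{"x":0,"y":-0.0003,"z":0,"ax":0,"ay":0,"az":0,"claw":1},{"x":0,"y":-0.0005,"z":0,"ax":0,"ay":0,"az":0,"claw":1},{"x":0,"y":-0.0005,"z":0,"ax":0,"ay":0,"az":0,"claw":1},{"x":0,"y":-0.0005,"z":0,"ax":0,"ay":0,"az":0,"claw":1},{"x":0,"y":-0.0005,"z":0,"ax":0,"ay":0,"az":0,"claw":1}]'
python3 st.py
```

```text
time: 19.82
ee_pos: [0.462, 0.1412, 0.0912]
eef_rot: [0.843, -0.538, -0.0, 0.001]
ft_force: [-4.5, -1.5, 4.9]
width: 0.0077
[0.46201207 0.14116898 0.09124473] q [ 8.43e-01 -5.38e-01 -4.00e-04  5.00e-04] fX -4.7 fY 0.5 fZ 4.9 tau [-0.37  1.01  0.08] short 0.0019 lat -0.0009
```

```bash
python3 -m crank '[{"x":0,"y":0.0003,"z":0,"ax":0,"ay":0,"az":0,"claw":1},{"x":0,"y":0.0006,"z":-0.0004,"ax":0,"ay":0,"az":0,"claw":1},{"x":0,"y":0.0006,"z":-0.0008,"ax":0,"ay":0,"az":0,"claw":1},{"x":0,"y":0.0006,"z":-0.0012,"ax":0,"ay":0,"az":0,"claw":1},{"x":0,"y":0.0006,"z":-0.0014,"ax":0,"ay":0,"az":0,"claw":1}]'
python3 st.py
python3 -m crank '[{"x":0,"y":0,"z":0,"ax":0,"ay":0,"az":0,"claw":0.75},{"x":0,"y":0,"z":0,"ax":0,"ay":0,"az":0,"claw":0.7},{"x":0,"y":0,"z":0,"ax":0,"ay":0,"az":0,"claw":0.6},{"x":0,"y":0,"z":0,"ax":0,"ay":0,"az":0,"claw":0.55},{"x":0,"y":0,"z":0,"ax":0,"ay":0,"az":0,"claw":0.5}]' 5
python3 st.py
```

```text
time: 20.23
ee_pos: [0.4619, 0.1412, 0.0928]
eef_rot: [0.843, -0.538, -0.0, 0.0]
ft_force: [-1.4, -0.2, 1.0]
width: 0.0079
[0.46193846 0.14115475 0.09280259] q [ 0.843 -0.538 -0.     0.   ] fX -1.4 fY 0.5 fZ 1.0 tau [-0.15  0.52 -0.05] short 0.0020 lat -0.0009
time: 20.65
ee_pos: [0.462, 0.1412, 0.0928]
eef_rot: [0.843, -0.538, 0.0, -0.0]
ft_force: [0.1, -0.0, -0.3]
width: 0.0197
[0.46202387 0.14122955 0.09278337] q [ 0.843  -0.5379  0.     -0.    ] fX 0.1 fY -0.1 fZ -0.3 tau [-0.05  0.19 -0.  ] short 0.0018 lat -0.0009
```

```bash
python3 -m crank '[{"x":0,"y":0,"z":-0.003,"ax":0,"ay":0,"az":0,"claw":0.4},{"x":0,"y":0,"z":-0.015,"ax":0,"ay":0,"az":0,"claw":0.4},{"x":0,"y":0,"z":-0.04,"ax":0,"ay":0,"az":0,"claw":0.4},{"x":0,"y":0,"z":-0.07,"ax":0,"ay":0,"az":0,"claw":0.4},{"x":0,"y":0,"z":-0.1,"ax":0,"ay":0,"az":0,"claw":0.4}]'
python3 -m crank '[{"x":0.02,"y":0,"z":-0.01,"ax":0,"ay":0,"az":0,"claw":0.4},{"x":0.06,"y":0,"z":-0.01,"ax":0,"ay":0,"az":0,"claw":0.4},{"x":0.1,"y":0,"z":-0.01,"ax":0,"ay":0,"az":0,"claw":0.4},{"x":0.14,"y":0,"z":-0.01,"ax":0,"ay":0,"az":0,"claw":0.4},{"x":0.18,"y":0,"z":-0.01,"ax":0,"ay":0,"az":0,"claw":0.4}]'
python3 -m crank '[{"x":0.02,"y":0,"z":0,"ax":0,"ay":0,"az":0,"claw":0.4},{"x":0.03,"y":0,"z":0,"ax":0,"ay":0,"az":0,"claw":0.4},{"x":0.03,"y":0,"z":0,"ax":0,"ay":0,"az":0,"claw":0.4},{"x":0.03,"y":0,"z":0,"ax":0,"ay":0,"az":0,"claw":0.4},{"x":0.03,"y":0,"z":0,"ax":0,"ay":0,"az":0,"claw":0.4}]'
python3 - <<'E'
from bench import r,camera
import cv2,numpy as np
f=lambda im,u,v,w,h,k:cv2.resize(im[v:v+h,u:u+w],None,fx=k,fy=k,interpolation=cv2.INTER_CUBIC)
c=camera("scene")["color"];t=camera("top")["color"]
cv2.imwrite("pics/c7.png",np.vstack([np.hstack([f(c,380,185,40,40,10),f(t,227,258,40,40,10)]),cv2.resize(np.hstack([c[150:330,60:460],t[100:340,100:500][:180]]),(800,180))]))
E
```

```text
time: 21.07
ee_pos: [0.4616, 0.1409, 0.194]
eef_rot: [0.843, -0.538, -0.0, 0.0]
ft_force: [0.3, 1.7, 0.1]
width: 0.026
time: 21.48
ee_pos: [0.5384, -0.0237, 0.2035]
eef_rot: [0.843, -0.538, 0.0, -0.001]
ft_force: [0.7, 1.4, 0.4]
width: 0.0258
time: 21.9
ee_pos: [0.5501, -0.0472, 0.2027]
eef_rot: [0.844, -0.537, -0.0, -0.0]
ft_force: [-0.6, 0.6, 0.7]
width: 0.0258
```

View pics/c7.png

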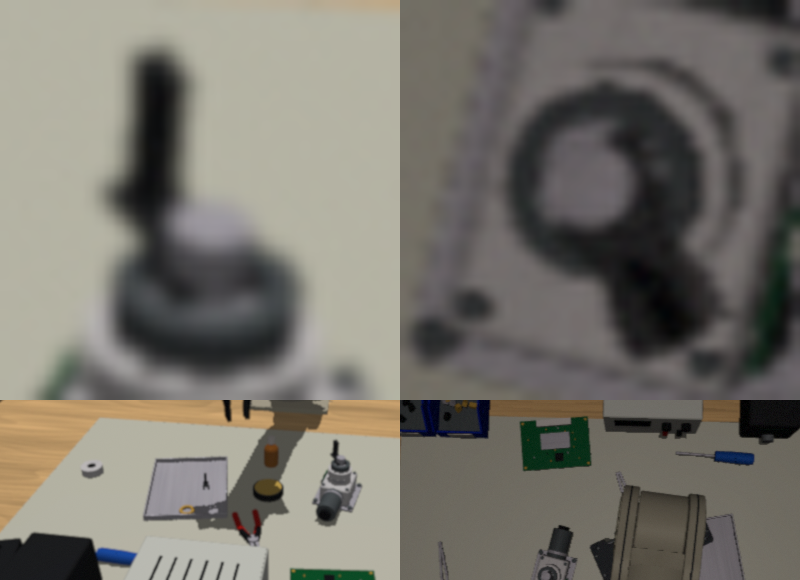

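The top view (crop centre about 590,180) shows the clip's fork around the shaft, with the tab upright at about 660,300. The scene view shows it standing level on the washer, and the other parts look where they were.

```bash
python3 -c "
from bench import close_job;print(close_job())"
```

```text
the job is handed in; nothing more can be done
None
```

The larger clip is in the shaft groove and let go, and the job was handed in at about 22 s, within the 45 s limit.

- **Pressing down:** I felt the washer at about 86 mm and pressed it roughly 5 mm to its hard stop. The press read 8–10 N briefly when it bottomed, and was then eased to 4–7 N.
- **Pushing in:** The push peaked at about 6.4 N. The force turned into a slight pull as the jaws passed the core, then the clip stopped hard at the seat with about 4.7 N.
- **Letting go:** I raised the clip about 1.5 mm with the spring before opening. The wrist force read about zero once the fingers were open.

**Last checks:** The pictures show the tab upright, the fork around the shaft and the small clip still in the tray. The other parts in view looked unmoved, but the robot arm hid part of the top view.

**What disagreed:**
- My camera estimates of the shaft axis differed by about 3 mm between the two views.
- By my axis estimate the clip stopped about 2 mm short. The force pattern says it is fully home: contact, then the snap past the core, then a hard stop about 11 mm after contact. I relied on the forces rather than the axis estimate.

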